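# Level the cheese board at its foot and hold the spirit level pressed

### The arm

A 6-joint arm with a two-finger parallel gripper is mounted at the origin on the work surface. World frame = base frame: x ahead of the robot, y to its left, z up, the work surface at z = 0. Lengths are in m, angles in rad, forces in N, time in s.
With the tool pointing down it reaches from about 0.375 to 0.9 m from the base axis. Payload 3.1 kg.
Tool frame: the origin (TCP) lies midway between the tips of the shut fingers; the grasp point (between the pads) lies pinch_z behind it (pinch_z is the distance from the TCP to the grasp point, in m); y points along the fingers, z is the direction in which the jaws open and shut, and the axes are right-handed (so a half turn about y gives the same grasp; the last joint's range is limited). The gripper opens to 87 mm and grips with 3 to 60 N. Pads are 19 mm wide; open, the fingers measure 117 mm over their backs; the gripper's body (75 mm by 190 mm) begins 51 mm behind the grasp point.
Start: joints at [0.975, 0.527, 1.433, -0, 1.181, -0.178], TCP at [0.254, 0.571, 0.193] pointing down, gripper open.
Joint ranges: [-3.08, 3.08], [-0.75, 2.2], [0.22, 2.44], [-1.43, 4.57], [0, 2.65], [-2.85, 2.85]. Speed limits (rad/s): [2.79, 2.79, 3.14, 3.14, 3.14, 3.14].

### API

Orientations are given as a unit quaternion [x, y, z, w].
In Python, from rig import get_obs, camera, hand_in, pinch_z gives the robot as it stands. The module is installed in compiled form; this text tells all that it offers.
- The arm moves only by the tool arm_command, never from a script. Its argument "plan" is a list of rows, each a list of 2 entries, a list of its own where there are three numbers: the shift along the world's x, y, z in units of 25 mm (1.0 is 25 mm), then the turn about the world's z in units of 5 degrees (1.0 is 5 degrees). A call has 1 to 5 rows; each row is the pose to reach, as a shift and turn from the pose commanded when the call began; what a row does not reach only later rows make up. A row lasts 1/10 s, in which the tool goes at most 50 mm and 8.59 degrees, less where a joint would pass 70% of its speed; a pose out of reach is approached as far as the arm can. A call with a gripper value outside its range is refused whole. "fingers" is the opening, from -1 (shut) to 1 (fully open), set as the call begins (left out, the last holds). The fingers move at their own pace and stop on an object; "force" is the grip in N (left out, the last holds). Time passes only in rows, so rows that repeat a pose let the fingers close. It gives the time, the measured TCP pose, the force and the opening at its end, in the units of the state.
- get_obs(): the state, without advancing time (a new reading comes with each control period).
- camera(name): name is "scene" or "top" or "wrist"; returns a dict with "pixels" (480x640x3 uint8, red, green, blue), "camera_matrix" (3x3 intrinsics, pixels), "distortion" ([k1, k2, p1, p2, k3] as OpenCV has them; the pictures are not rectified), "R" (3x3) and "t" (3): a world point X has camera coordinates R X + t. Camera axes: x right, y down, z forward; pixel columns grow to the right and rows downward; lengths in m; the calibration is good to about 2 mm. A picture is of the moment at which its call begins. There is no depth.
- hand_in(): hands the job in, once; it reports no verdict.
The state is a dict: "time": time; "q": joint angles; "joint_velocities": joint speeds; "joint_torque": joint torques, N m; "position": TCP position; "tool_rot": TCP orientation; "ft_force": force on the tool from outside, world axes, zero at the start; "moment": the same for the moment, N m; "grip_width": finger opening in m.
Only numpy, scipy, OpenCV 4.12 (cv2) and the standard library are available. Lean on these libraries where they do the work, as an engineer would, in place of code of your own. Each camera call takes 0.05 s, during which the arm holds its last target.

### The job

Lay the yellow spirit level flat along the middle of the wooden cheese board and let go of it, then turn the red knob of the board's levelling foot so that the bubble stands between its two lines while you press the level, and with it the sprung board, firmly but gently all the way down. Finish like that, still pressing on the level's top with the bubble centred: do not let go at the end. Leave the cheeses and the other things on the table where they are.

Things in the scene. Friction and masses are not known exactly. Their poses are not given: they have to be found in the camera images.
- level: Yellow spirit level, loose: 200 long (x axis) x 26 wide (y) x 38 mm high, 0.24 to 0.37 kg; origin at the centre of its underside, z up. A 60 mm long notch at the middle of its top (27 mm high there, vial top 38 mm) holds a green vial with a pale bubble. A black dot on the flat top 65 mm either side of the middle marks where to press. Starts upright on the table, left of the stand.
- bubble (a joint): Place of the bubble along the level's x axis, m: 0 centred, vial ends at -0.014 and 0.014. It moves to the level's higher end, 0.40 mm per mrad of tilt, and settles in about a second. The bubble is 14 mm long and two black lines stand 9 mm either side of the vial's middle: it is between them within 2 mm of 0.
- board_mid (a point): Centre of the top of the wooden board, about 70 mm above the table; z up from the board, y along its length towards the hinge. Board 150 (x) x 300 (y) x 20 mm. It is hinged at its +y end, 150 mm from here and 20 mm below its top; the levelling foot is at its -y end. The stand is fixed to the table.
- board: The same wooden board; origin and axes as board_mid.
- board_lift (a joint): How far springs hold the board up off its foot, rad about the hinge: 0.010 when not pressed, also with the level on it (foot end 3 mm up); 0 when pressed down on the foot, only while pressed. Takes about 4 N on the level at the dot nearer the foot, more nearer the hinge. Pressing it down drops the foot end by 10 mrad, 4 mm of bubble; only the pressed reading counts.
- foot_grip (a point): On the vertical axis of the foot's knob, 96 mm above the table, 215 mm from the stand's middle, past the board's -y end. Black disc 60 mm across, top 74 mm above the table, with an upright red bar to pinch: 56 long (this point's x) x 14 thick (y) x 36 mm high, its top 110 mm above the table. The knob stays at its height.
- foot_knob: The same knob; origin on its axis at the underside of the disc, 62 mm above the table, x along the red bar. It turns about the vertical, stiff (0.2 N m), and stays where left. 1 rad clockwise seen from above raises the board's foot end by 24 mrad of tilt (9.6 mm of bubble). The foot starts too low: 0.3 to 1.4 rad clockwise is needed; stops lie well beyond.
- cheese_a: Loose round cheese, 72 mm across, 26 high; origin under its centre. Leave alone.
- cheese_b: Loose round grey cheese, 80 mm across, 28 high; origin under its centre. Leave alone.
- cheese_c: Loose round cheese, 68 mm across, 25 high; origin under its centre. Leave alone.
- brush: Loose hand brush lying flat on the table, long along its x axis. Leave alone.
- wash_bottle: White bottle with blue cap, 60 mm across, 150 high; origin under its centre. Leave alone.
- ash_bowl: White bowl, 90 mm across, 45 high; origin under its centre. Leave alone.
- paddle: Dark wooden paddle, disc 150 mm across with a handle, a scored cheese on it, 38 mm high in all; origin under the disc. Leave alone.
There are look-alikes about, which are no part of the job. Of the things that look like the level, the larger one is meant.

How it is judged:
On the way, in this order (a step that is already met when the one before it is completed fails the run):
1. the spirit level lies flat along the board and has been let go (x of level in the frame of board_mid between -0.06 and 0.06 m and y of level in the frame of board_mid between -0.055 and 0.055 m and z of level in the frame of board_mid between -0.004 and 0.004 m and angle between the x axis of level and the y axis of board_mid, either way round below 0.15 rad and angle between the z axis of level and the z axis of board_mid, either way round below 0.03 rad and contact force between the fingers and level below 0.1 N and contact force between level and board above 0.5 N), for 0.2 s.
2. with the level on the board, the fingers work the foot's red knob (x of level in the frame of board_mid between -0.06 and 0.06 m and y of level in the frame of board_mid between -0.055 and 0.055 m and z of level in the frame of board_mid between -0.004 and 0.004 m and angle between the x axis of level and the y axis of board_mid, either way round below 0.15 rad and angle between the z axis of level and the z axis of board_mid, either way round below 0.03 rad and contact force between the fingers and foot_knob above 1 N), for 0.2 s.
At the end, for the whole second after the job is handed in: The level lies flat along the board (60 mm across, 55 mm along, 8 degrees); the robot presses it, not the board, with 2.5 to 25 N; the board is fully down (lift under 2 mrad) and within 10 mrad of level; the bubble is within 2.5 mm of centre; all kept through the last second, still pressing (x of level in the frame of board_mid between -0.06 and 0.06 m and y of level in the frame of board_mid between -0.055 and 0.055 m and z of level in the frame of board_mid between -0.004 and 0.004 m and angle between the x axis of level and the y axis of board_mid, either way round below 0.15 rad and angle between the z axis of level and the z axis of board_mid, either way round below 0.03 rad and value of joint bubble between -0.0025 and 0.0025 m and value of joint board_lift below 0.002 rad and angle between board's own z axis and vertical below 0.01 rad and contact force between any of the fingers, the arm and level above 2.5 N and contact force between each of the fingers, the arm and level below 25 N and contact force between each of the arm, the fingers and board below 0.5 N and linear speed of level below 0.01 m/s); the arm keeps its last pose, push and grip.
It fails at once if a bystander is pushed more than 30 mm (distance of any of cheese_a, cheese_b, cheese_c, brush, wash_bottle, ash_bowl, paddle from where it was at the start of the episode above 0.03 m).
It fails at once if the level or the board is pressed down with more than 45 N (contact force between any of level, the fingers and board above 45 N).
It also fails if it takes over 58 s, if anything falls off the work surface, if the arm or the gripper's body presses on something with over 40 N, if the wrist force passes 120 N, or if a joint passes its speed limit or range.

## Working session

There is one attempt and no reset: what is moved stays moved. The work goes in short steps, Python scripts to look and compute and a tool call to move; the robot and the scene stay as the last step left them, time stands still between calls to the robot, and variables do not carry over. Pictures are saved under pics/ and viewed, and the job is handed in when it is done.

Besides the shell and the picture viewer there is one more tool, called after ">>>" as name(argument=value, ...) on one line, values as JSON. arm_command: Moves the arm, as the interface text tells. Its arguments: {"type":"object","properties":{"plan":{"type":"array"},"fingers":{"type":"number"},"force":{"type":"number"}},"required":["plan"]}

```bash
mkdir -p pics
cat > h.py <<'E'
import numpy as np, cv2
from rig import get_obs, camera, hand_in, pinch_z
def snap(name,fn):
    c=camera(name); cv2.imwrite('pics/'+fn+'.png',c['pixels'][:,:,::-1]); np.savez('pics/'+fn+'.npz',**{k:np.array(v) for k,v in c.items()}); return c
def load(fn): return dict(np.load('pics/'+fn+'.npz'))
def onplane(c,uv,z):
    p=cv2.undistortPoints(np.array(uv,float).reshape(-1,1,2),c['camera_matrix'],c['distortion']).reshape(-1,2)
    d=np.c_[p,np.ones(len(p))]@c['R']; o=-c['R'].T@c['t']
    return o+d*((z-o[2])/d[:,2])[:,None]
def proj(c,X):
    return cv2.projectPoints(np.array(X,float).reshape(-1,1,3),cv2.Rodrigues(c['R'])[0],c['t'],c['camera_matrix'],c['distortion'])[0].reshape(-1,2)
E
python3 - <<'E'
from h import *
print(get_obs(),pinch_z if not callable(pinch_z) else pinch_z())
for n in['scene','top','wrist']:
    c=snap(n,n+'0'); print(n,-c['R'].T@c['t'])
E
```

```text
{'time': 0.0, 'q': array([ 9.74494028e-01,  5.28437183e-01,  1.43391774e+00,  1.00257195e-06,
        1.18135137e+00, -1.78488458e-01]), 'joint_velocities': array([ 1.10906354e-03,  7.15496484e-04, -1.85348424e-03, -1.70832122e-04,
       -1.09521646e-05,  1.39444502e-03]), 'joint_torque': array([ 9.42626539e-04, -4.40043998e+01, -1.76588345e+01,  6.33749831e-02,
        5.83234895e-02, -1.50330470e-04]), 'position': array([0.25311846, 0.57058866, 0.19228457]), 'tool_rot': array([ 0.69242437, -0.14693004,  0.14636482, -0.69104081]), 'ft_force': array([ 0.01378813,  0.21304932, -0.44138236]), 'moment': array([ 0.00692703, -0.0080636 ,  0.02462806]), 'grip_width': 0.08685594210265857} 0.0187
scene [1.30699821 0.24627714 0.9018789 ]
top [ 0.39758896 -0.02763511  1.202159  ]
wrist [0.17576938 0.60480105 0.38350122]
```

View pics/scene0.png

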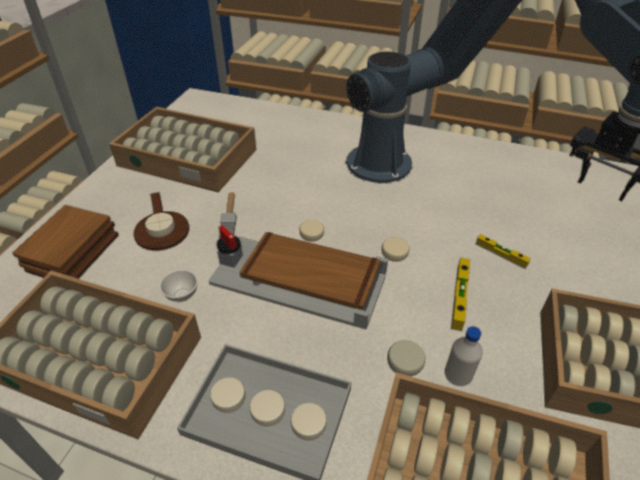

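View pics/top0.png

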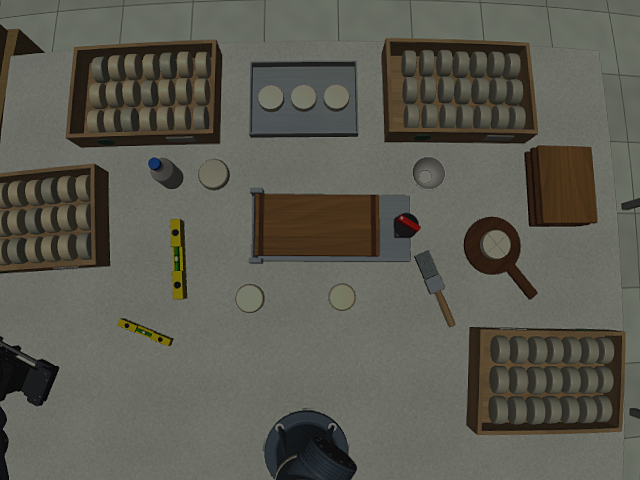

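View pics/wrist0.png

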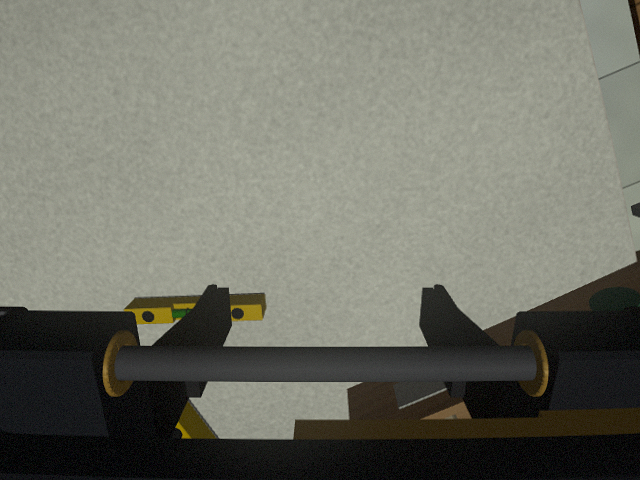

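The top view has two yellow levels: a larger one centred at about (178,260) and a smaller look-alike at about (146,331). By the description the larger one is meant. The board is centred at about (317,225), with its foot knob to the right at (407,225).

Run:
```python
from h import *
c=load('top0'); im=c['pixels']; hsv=cv2.cvtColor(im,cv2.COLOR_RGB2HSV)
m=cv2.inRange(hsv,(22,150,100),(34,255,255)); 
m=cv2.morphologyEx(m,cv2.MORPH_CLOSE,np.ones((13,13)))
cs,_=cv2.findContours(m,0,2)
for k in cs:
    if cv2.contourArea(k)<100: continue
    r=cv2.minAreaRect(k); b=cv2.boxPoints(r); 
    P=onplane(c,b,0.038); print(r); print(P.round(4)); print('c',P.mean(0),[np.linalg.norm(P[i]-P[i-1]).round(4) for i in range(4)])
s=load('scene0'); 
# red bar
for cc,n in((c,'top'),(s,'scene')):
    h=cv2.cvtColor(cc['pixels'],cv2.COLOR_RGB2HSV)
    m=cv2.inRange(h,(0,170,90),(6,255,255))|cv2.inRange(h,(174,170,90),(180,255,255))
    ks=[k for k in cv2.findContours(m,0,2)[0] if cv2.contourArea(k)>20]
    for k in ks:
        r=cv2.minAreaRect(k); print(n,'red',r,onplane(cc,cv2.boxPoints(r),0.11).round(4))
def crop(cc,x0,y0,x1,y1,f,fn): cv2.imwrite('pics/'+fn+'.png',cv2.resize(cc['pixels'][y0:y1,x0:x1,::-1],None,fx=f,fy=f,interpolation=cv2.INTER_CUBIC))
crop(c,110,210,210,350,4,'lev'); crop(c,240,170,440,310,4,'brd'); crop(s,190,200,400,330,3,'brds')
```

```text
((143.4022216796875, 331.733154296875), (54.379722595214844, 7.5262956619262695), 22.750978469848633)
[[0.3177 0.4652 0.038 ]
 [0.3349 0.4579 0.038 ]
 [0.2841 0.3298 0.038 ]
 [0.2671 0.3371 0.038 ]]
c [0.30097093 0.39748742 0.038     ] [np.float64(0.1378), np.float64(0.0187), np.float64(0.1378), np.float64(0.0184)]
((176.7226104736328, 258.5102844238281), (79.31598663330078, 10.659358978271484), 87.87889862060547)
[[0.5797 0.3339 0.038 ]
 [0.5803 0.3068 0.038 ]
 [0.3838 0.2964 0.038 ]
 [0.3829 0.3231 0.038 ]]
c [0.4816618  0.31507097 0.038     ] [np.float64(0.1971), np.float64(0.0271), np.float64(0.1967), np.float64(0.0267)]
top red ((409.058837890625, 222.23529052734375), (23.323806762695312, 4.801960468292236), 30.963756561279297) [[ 0.5648 -0.2209  0.11  ]
 [ 0.5745 -0.227   0.11  ]
 [ 0.5459 -0.2733  0.11  ]
 [ 0.5363 -0.2671  0.11  ]]
scene red ((228.10406494140625, 234.82369995117188), (22.633098602294922, 6.935082912445068), 53.74616622924805) [[ 0.5476 -0.2717  0.11  ]
 [ 0.5297 -0.2657  0.11  ]
 [ 0.5779 -0.2062  0.11  ]
 [ 0.5947 -0.2125  0.11  ]]
```

```bash
python3 -c "
import cv2,numpy as np
a=cv2.imread('pics/lev.png');b=cv2.imread('pics/brd.png');print(a.shape,b.shape)"
```

```text
(560, 400, 3) (560, 800, 3)
```

View pics/lev.png

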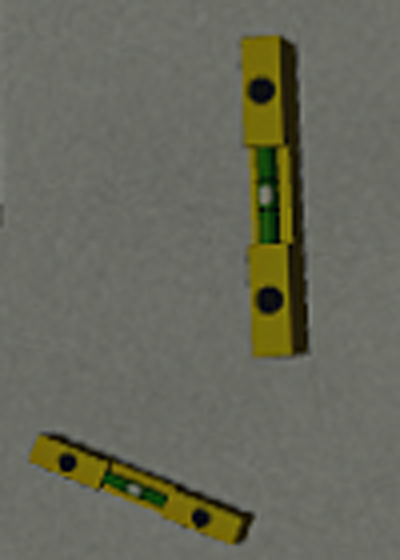

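View pics/brd.png

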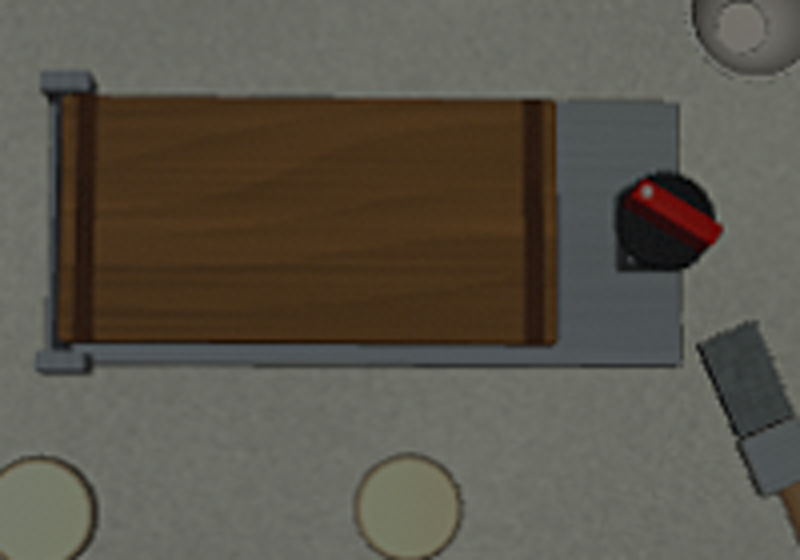

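View pics/brds.png

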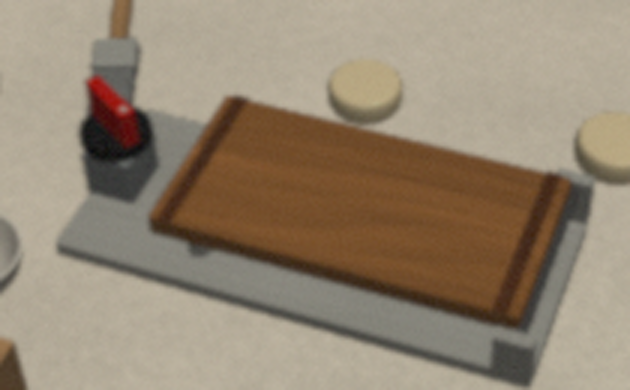

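Run:
```python
from h import *
from scipy.spatial.transform import Rotation as R
c=load('top0')
b=np.array([(62,96),(556,100),(556,345),(58,342)])/4+np.array([240,170])
P=onplane(c,b,.07); print(P.round(4),P.mean(0)); print([np.linalg.norm(P[i]-P[i-1]).round(4) for i in range(4)])
d=P[0]+P[3]-P[1]-P[2]; th=np.arctan2(d[1],d[0]);print('hinge dir deg',np.degrees(th))
u=np.array([np.cos(th),np.sin(th),0]); print('knob pred',P.mean(0)-0.215*u)
# disc of knob in crop circle ~ (667,222) z .074 ; bar top ends
print('disc',onplane(c,np.array([[667,222]])/4+[240,170],.074))
e=onplane(c,np.array([[647,190],[712,231]])/4+[240,170],.11);print('bar',e,np.degrees(np.arctan2(*(e[0]-e[1])[[1,0]])))
l=onplane(c,np.array([[260,90],[269,300],[266,195]])/4+[110,210],.038);print('lev',l,np.linalg.norm(l[0]-l[1]),np.degrees(np.arctan2(*(l[0]-l[1])[[1,0]])))
s=load('scene0'); bs=np.array([(228,97),(569,180),(518,322),(153,222)])/3+np.array([190,200])
Q=onplane(s,bs,.07);print('scene',Q.round(4),Q.mean(0))
o=get_obs();M=R.from_quat(o['tool_rot']).as_matrix();print(M.round(3)); print('jaw yaw',np.degrees(np.arctan2(M[1,2],M[0,2])))
```

```text
[[ 0.6334  0.1153  0.07  ]
 [ 0.6283 -0.1837  0.07  ]
 [ 0.4796 -0.1802  0.07  ]
 [ 0.4843  0.1171  0.07  ]] [ 0.55640075 -0.03286191  0.07      ]
[np.float64(0.1492), np.float64(0.2991), np.float64(0.1488), np.float64(0.2973)]
hinge dir deg 89.06044623234811
knob pred [ 0.55287528 -0.24783301  0.07      ]
disc [[ 0.55266294 -0.24844234  0.074     ]]
bar [[ 0.56661184 -0.23019787  0.11      ]
 [ 0.54223902 -0.26773396  0.11      ]] 57.003652615296964
lev [[0.54575235 0.3202562  0.038     ]
 [0.41559353 0.31243909 0.038     ]
 [0.48034623 0.31523574 0.038     ]] 0.13039335319735157 3.436956137063262
scene [[ 0.4862 -0.1765  0.07  ]
 [ 0.4888  0.1172  0.07  ]
 [ 0.6402  0.1168  0.07  ]
 [ 0.6363 -0.1745  0.07  ]] [ 0.56287311 -0.02923768  0.07      ]
[[ 0.914 -0.001  0.406]
 [-0.406 -0.001  0.914]
 [-0.    -1.    -0.002]]
jaw yaw 66.06500975612612
```

Cross-checks agree:
- The level's two dots measure 130 mm apart.
- The board measures 149 × 298 mm.
- The knob lies within 1 mm of where the board geometry predicts it.

The close crop confirms that the larger level is at (176.5,258.7) px, world (0.480,0.3155), yaw 3.4°. I'm moving over it now.

>>> arm_command(plan=[[[2, -2, 0], 1.5], [[4, -4, 0], 3], [[6, -6, 0], 4.5], [[7.5, -8, 0], 5.5], [[9.06, -10.2, -1], 5.5]], fingers=1)

```text
time: 0.65
position: [0.425, 0.3878, 0.1853]
tool_rot: [-0.706, -0.024, 0.022, 0.707]
ft_force: [0.5, 0.7, -0.6]
grip_width: 0.0869
```

>>> arm_command(plan=[[[0, 0, 0], 0], [[0, 0, 0], 0]])

```text
time: 0.85
position: [0.4233, 0.3877, 0.1841]
tool_rot: [0.707, 0.02, -0.021, -0.707]
ft_force: [-0.6, 0.1, 0.1]
grip_width: 0.087
```

Run:
```python
from h import *
c=snap('wrist','w1'); o=get_obs(); print(o['position'],-c['R'].T@c['t'])
```

```text
[0.42254728 0.38871694 0.18433328] [0.33879193 0.38209615 0.37532087]
```

View pics/w1.png

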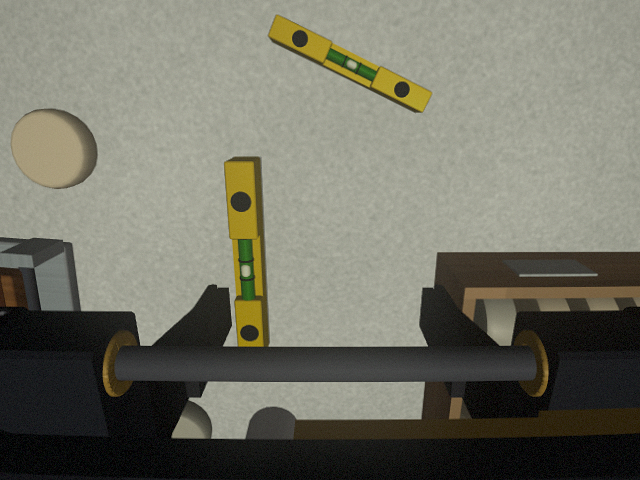

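The wrist view shows the level with dots at (241,202) and (249,333) and the vial at (246,270). The small look-alike is at the top right.

Run:
```python
from h import *
c=load('w1')
l=onplane(c,[[241,202],[249,333],[246.5,271]],.038);print(l,l[:2].mean(0),np.linalg.norm(l[0]-l[1]),np.degrees(np.arctan2(*(l[1]-l[0])[[1,0]])))
```

```text
[[0.41780174 0.31300344 0.038     ]
 [0.54746062 0.31972759 0.038     ]
 [0.48238923 0.31763463 0.038     ]] [0.48263118 0.31636552 0.038     ] 0.1298331215060005 2.9687181351335123
```

>>> arm_command(plan=[[[1.2, -1.4, 0], 0], [[2.36, -2.88, 0], 0], [[2.36, -2.88, -2], 0], [[2.36, -2.88, -4], 0], [[2.36, -2.88, -5], 0]])

```text
time: 1.4
position: [0.4787, 0.3172, 0.0563]
tool_rot: [0.707, 0.021, -0.024, -0.706]
ft_force: [-1.0, 0.9, -0.4]
grip_width: 0.0868
```

>>> arm_command(plan=[[[0, 0, 0], 0]])

```text
time: 1.5
position: [0.4777, 0.317, 0.0559]
tool_rot: [0.708, 0.02, -0.026, -0.706]
ft_force: [-0.5, 0.2, 0.1]
grip_width: 0.0872
```

>>> arm_command(plan=[[[0.12, -0.04, -1], 0], [[0.12, -0.04, -1.96], 0], [[0.12, -0.04, -1.96], 0]])

```text
time: 1.8
position: [0.4833, 0.3166, 0.0098]
tool_rot: [0.707, 0.022, -0.024, -0.706]
ft_force: [-0.2, -0.2, -0.2]
grip_width: 0.0871
```

>>> arm_command(plan=[[[0, 0, 0], 0], [[0, 0, 0], 0], [[0, 0, 0], 0], [[0, 0, 0], 0], [[0, 0, 0], 0]], fingers=-1, force=25)

```text
time: 2.3
position: [0.4852, 0.3159, 0.0113]
tool_rot: [-0.707, -0.022, 0.022, 0.707]
ft_force: [-0.5, -0.2, -0.5]
grip_width: 0.0547
```

>>> arm_command(plan=[[[0, 0, 0], 0], [[0, 0, 0], 0], [[0, 0, 0], 0]])

```text
time: 2.6
position: [0.4848, 0.3157, 0.0105]
tool_rot: [0.707, 0.022, -0.022, -0.707]
ft_force: [0.1, 0.4, -0.4]
grip_width: 0.0308
```

>>> arm_command(plan=[[[-0.1, 0, -0.22], 0], [[-0.1, 0, -0.22], 0], [[-0.1, 0, -0.22], 0]], fingers=0)

```text
time: 2.9
position: [0.4819, 0.3156, 0.0046]
tool_rot: [0.707, 0.022, -0.022, -0.707]
ft_force: [0.8, -0.8, -0.1]
grip_width: 0.0417
```

>>> arm_command(plan=[[[0, 0, 0], 0], [[0, 0, 0], 0], [[0, 0, 0], 0], [[0, 0, 0], 0], [[0, 0, 0], 0]], fingers=-1)

```text
time: 3.4
position: [0.4824, 0.3158, 0.0051]
tool_rot: [-0.707, -0.022, 0.022, 0.707]
ft_force: [0.3, -0.3, -0.9]
grip_width: 0.0112
```

>>> arm_command(plan=[[[0, 0, 0], 0], [[0, 0, 0], 0], [[0, 0, 0], 0]])

```text
time: 3.7
position: [0.4824, 0.3157, 0.0051]
tool_rot: [0.707, 0.022, -0.022, -0.707]
ft_force: [0.7, -0.4, -0.1]
grip_width: 0.0007
```

The fingers closed completely, so I need to look.

Run:
```python
from h import *
c=snap('wrist','w2'); c=snap('top','t2'); cv2.imwrite('pics/t2c.png',cv2.resize(c['pixels'][190:370,70:310,::-1],None,fx=3,fy=3))
```

```text
(no output)
```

View pics/w2.png

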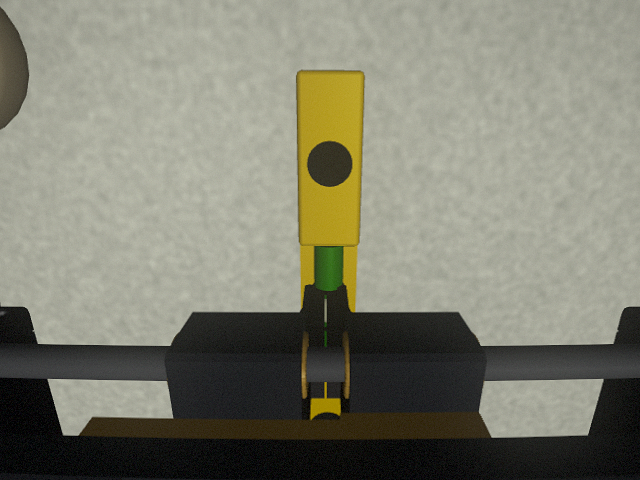

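View pics/t2c.png

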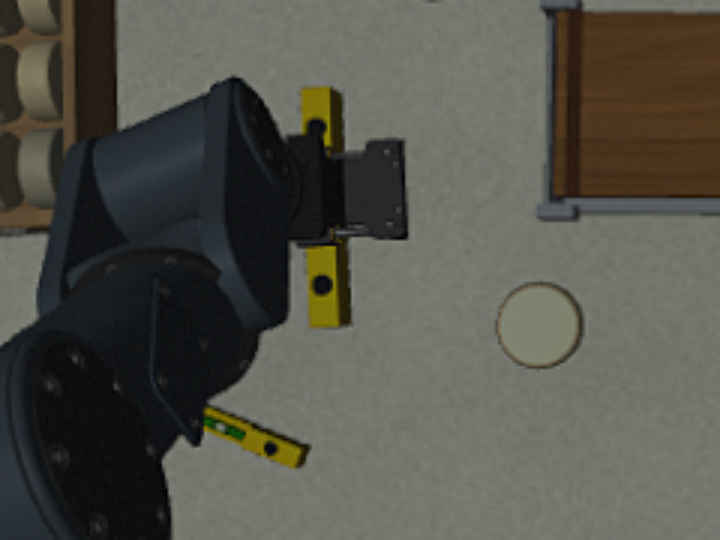

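Run:
```python
from h import *
c=load('w2');o=get_obs();print(o['position'],o['grip_width'],o['ft_force'],-c['R'].T@c['t'])
p=o['position']
print('tip proj',proj(c,[p]), 'w1 tip',proj(load('w1'),[[.4225,.3885,.184]]))
for z in(0,.02,.038):
  print(z,onplane(c,[[330,164],[299,75],[363,75],[300,245],[359,245]],z).round(4).tolist())
cv2.imwrite('pics/w2c.png',cv2.resize(c['pixels'][220:430,240:420,::-1],None,fx=3,fy=3,interpolation=cv2.INTER_CUBIC))
s=snap('scene','s2');cv2.imwrite('pics/s2c.png',cv2.resize(s['pixels'][180:360,380:560,::-1],None,fx=4,fy=3.3,interpolation=cv2.INTER_CUBIC))
```

```text
[0.48237384 0.31572424 0.00503404] 0.0004333639487534429 [-0.31460495 -0.48962751 -0.75729715] [0.39762599 0.30983732 0.19616449]
tip proj [[326.77230287 280.79790213]] w1 tip [[328.44853981 279.48188632]]
0 [[0.4223, 0.3136, 0.0], [0.3823, 0.2966, 0.0], [0.3805, 0.3261, 0.0], [0.4651, 0.3006, 0.0], [0.4632, 0.3314, 0.0]]
0.02 [[0.4198, 0.3132, 0.02], [0.3838, 0.298, 0.02], [0.3822, 0.3245, 0.02], [0.4583, 0.3016, 0.02], [0.4565, 0.3292, 0.02]]
0.038 [[0.4175, 0.3128, 0.038], [0.3853, 0.2992, 0.038], [0.3838, 0.323, 0.038], [0.4521, 0.3024, 0.038], [0.4505, 0.3272, 0.038]]
```

View pics/w2c.png

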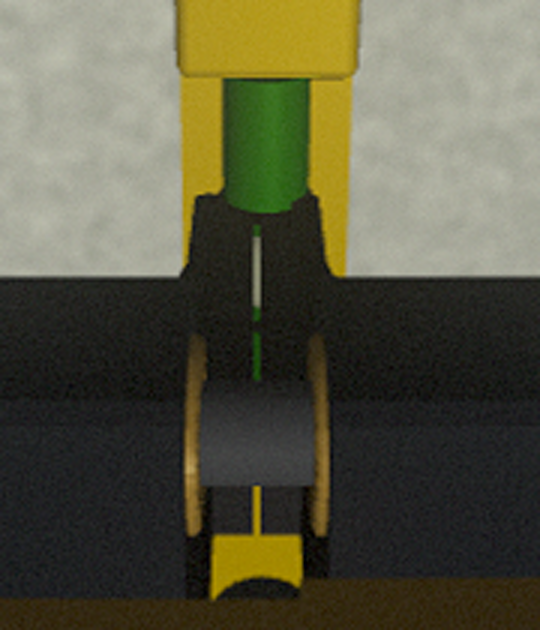

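View pics/s2c.png

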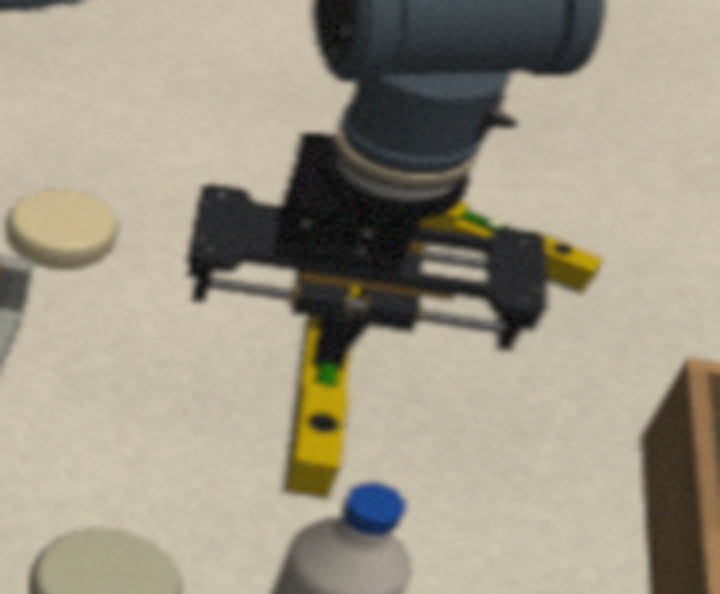

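Run:
```python
from h import *
for f,win in(('w1',(150,360,210,280)),('w2',(60,260,280,380))):
    c=load(f);im=c['pixels'];y0,y1,x0,x1=win
    h=cv2.cvtColor(im,cv2.COLOR_RGB2HSV); m=cv2.inRange(h,(18,120,60),(34,255,255))
    for r in ([170,190,225] if f=='w1' else [80,100,120,200,220,240]):
        xs=np.where(m[r,x0:x1])[0]+x0; P=onplane(c,[[xs[0]-.5,r],[xs[-1]+.5,r]],.038); print(f,r,xs[0],xs[-1],'w',np.linalg.norm(P[0]-P[1]))
    col=240 if f=='w1' else 310
    ys=np.where(m[:,col])[0]; print(col,ys.min(), [int(a) for a in ys[np.where(np.diff(ys)>1)[0]]],ys.max())
c=load('w2')
for X in [(.4729,.3157,.027),(.4729,.3157,.038),(.4729,.3157,.005),(.4824,.3157,.005)]: print(X,proj(c,[X]))
o=get_obs();print(o['q'],o['joint_torque'])
```

```text
w1 170 225 259 w 0.029851697153504518
w1 190 226 260 w 0.0302957474008099
w1 225 229 262 w 0.030230390044809995
240 161 [191, 238, 331] 346
w2 80 296 363 w 0.025417677934059406
w2 100 297 363 w 0.025372929890790364
w2 120 297 362 w 0.025332505479583302
w2 200 298 359 w 0.02521623684045679
w2 220 299 359 w 0.0251991400179642
w2 240 299 358 w 0.025187158902856714
310 71 [152, 284] 420
(0.4729, 0.3157, 0.027) [[328.13724347 281.40167415]]
(0.4729, 0.3157, 0.038) [[328.29372001 291.67307102]]
(0.4729, 0.3157, 0.005) [[327.87163848 263.98810469]]
(0.4824, 0.3157, 0.005) [[326.72290161 280.81448796]]
[ 3.85829721e-01  7.35650135e-01  1.68964253e+00 -2.52384093e-05
  7.16367379e-01 -1.24712764e+00] [ 3.83879815e-04 -4.44958413e+01 -9.43400681e+00 -7.07239102e-03
  8.50257115e-02  6.52268682e-06]
```

The wrist close-up puts the shut fingertips right at the vial, around (325,290), with no contact force. I'll open slowly and check how the fingers and the level sit relative to each other.

>>> arm_command(plan=[[[0, 0, 0], 0], [[0, 0, 0], 0], [[0, 0, 0], 0], [[0, 0, 0], 0], [[0, 0, 0], 0]], fingers=0)

```text
time: 4.35
position: [0.4823, 0.3157, 0.005]
tool_rot: [0.707, 0.022, -0.022, -0.707]
ft_force: [-0.7, 1.0, 0.5]
grip_width: 0.0325
```

Run:
```python
from h import *
c=snap('wrist','w3');print(get_obs()['grip_width'])
cv2.imwrite('pics/w3c.png',cv2.resize(c['pixels'][60:440,190:470,::-1],None,fx=1.5,fy=1.5,interpolation=cv2.INTER_CUBIC))
```

```text
0.03605869034944207
```

View pics/w3c.png

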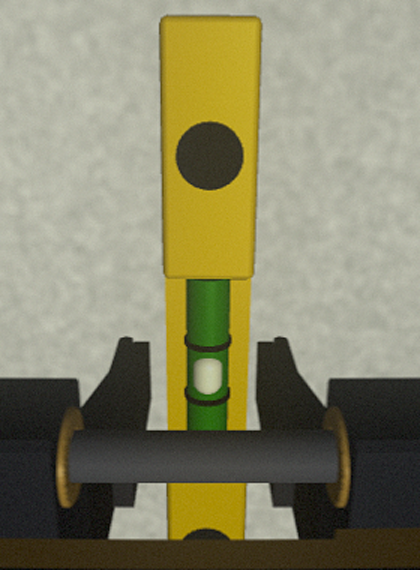

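The fingers straddle the notch section properly and closed there without touching anything, so that section can't be gripped. I'll open wide, slide 42 mm along to the solid far half and grip there.

>>> arm_command(plan=[[[0, 0, 0], 0], [[0, 0, 0], 0], [[0.5, 0.04, 0], 0], [[1.1, 0.08, 0], 0], [[1.68, 0.11, 0], 0]], fingers=0.6)

```text
time: 4.9
position: [0.5261, 0.3187, 0.0052]
tool_rot: [-0.707, -0.022, 0.022, 0.707]
ft_force: [-0.1, 0.4, -0.2]
grip_width: 0.0681
```

>>> arm_command(plan=[[[0, 0, 0], 0], [[0, 0, 0], 0], [[0, 0, 0], 0], [[0, 0, 0], 0], [[0, 0, 0], 0]], fingers=-1, force=45)

```text
time: 5.4
position: [0.5237, 0.3185, 0.005]
tool_rot: [0.707, 0.022, -0.022, -0.707]
ft_force: [-0.3, 0.0, -0.0]
grip_width: 0.0375
```

>>> arm_command(plan=[[[0, 0, 0], 0], [[0, 0, 0], 0], [[0, 0, 0], 0], [[0, 0, 0], 0]])

```text
time: 5.8
position: [0.5241, 0.3188, 0.0052]
tool_rot: [-0.707, -0.022, 0.022, 0.707]
ft_force: [-0.3, 1.1, 1.2]
grip_width: 0.0247
```

>>> arm_command(plan=[[[0, 0, 0], 0], [[0, 0, 0], 0], [[0, 0, 0.5], 0], [[0, 0, 1.2], 0], [[0, 0, 2], 0]])

```text
time: 6.3
position: [0.5239, 0.3177, 0.0551]
tool_rot: [0.707, 0.022, -0.023, -0.706]
ft_force: [0.2, -0.2, -3.4]
grip_width: 0.0248
```

Run:
```python
from h import *
c=snap('wrist','w4');print(get_obs()['grip_width'],get_obs()['ft_force'])
cv2.imwrite('pics/w4c.png',cv2.resize(c['pixels'][0:440,190:470,::-1],None,fx=1.3,fy=1.3,interpolation=cv2.INTER_CUBIC))
c=snap('scene','s4');cv2.imwrite('pics/s4c.png',cv2.resize(c['pixels'][160:360,380:580,::-1],None,fx=3,fy=3,interpolation=cv2.INTER_CUBIC))
```

```text
0.024684067370363372 [ 0.78222651  0.78242496 -0.43793555]
```

View pics/w4c.png

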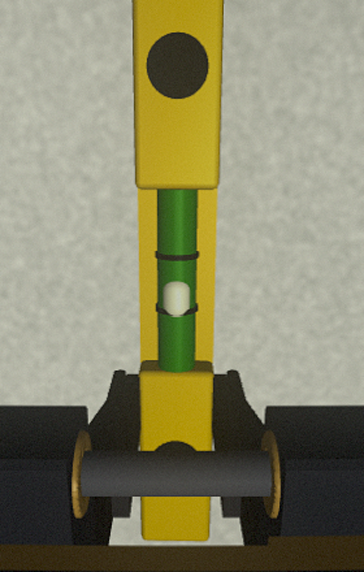

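View pics/s4c.png

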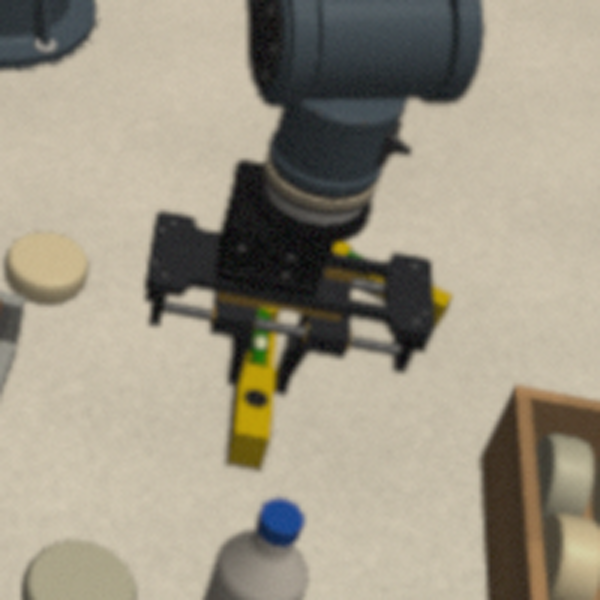

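The grip holds at 24.7 mm and the level hangs flat; the bubble at (176,298) is only slightly off. I'm carrying it to the board now.

>>> arm_command(plan=[[[0, 0, 1], 0], [[0, 0, 2], 0], [[0, -0.5, 3], -1], [[0, -1.5, 3.2], -2.4], [[0, -2.7, 3.2], -3.8]])

```text
time: 6.9
position: [0.5251, 0.2509, 0.1359]
tool_rot: [-0.7, 0.095, -0.097, 0.701]
ft_force: [0.5, -0.3, -3.4]
grip_width: 0.0249
```

>>> arm_command(plan=[[[0.1, -1.2, 0], -1.4], [[0.2, -2.4, 0], -2.8], [[0.4, -3.6, 0], -4.2], [[0.5, -4.8, 0], -5.6], [[0.6, -6, 0], -7]])

```text
time: 7.4
position: [0.5388, 0.0994, 0.1343]
tool_rot: [0.639, -0.303, 0.302, -0.639]
ft_force: [-0.5, 0.8, -3.3]
grip_width: 0.0248
```

>>> arm_command(plan=[[[0.1, -1.2, 0], -1.4], [[0.3, -2.4, 0], -2.8], [[0.5, -3.6, 0], -4.2], [[0.6, -4.8, 0], -5.6], [[0.7, -6, 0], -7]])

```text
time: 7.9
position: [0.5561, -0.0505, 0.1342]
tool_rot: [0.519, -0.481, 0.481, -0.518]
ft_force: [-0.1, -0.6, -3.3]
grip_width: 0.0244
```

>>> arm_command(plan=[[[0, -0.4, 0], -1], [[0, -0.7, 0], -1], [[0, -0.7, 0], -1]])

```text
time: 8.2
position: [0.5563, -0.0674, 0.1344]
tool_rot: [-0.499, 0.502, -0.501, 0.498]
ft_force: [0.6, 0.8, -3.7]
grip_width: 0.0249
```

Run:
```python
from h import *
from scipy.spatial.transform import Rotation as R
c=snap('wrist','w5');c=snap('scene','s5');o=get_obs();print(o['grip_width'],o['ft_force'],o['position'],o['q']);M=R.from_quat(o['tool_rot']).as_matrix();print(np.degrees(np.arctan2(M[1,0],M[0,0])))
```

```text
0.024769040525090578 [ 0.07687831  0.44261039 -3.83636777] [ 0.55622699 -0.0659002   0.13461407] [-3.17525286e-01  5.17878858e-01  1.65438400e+00  2.07517114e-04
  9.70767048e-01 -3.11524274e-01]
-90.35057622680905
```

View pics/w5.png

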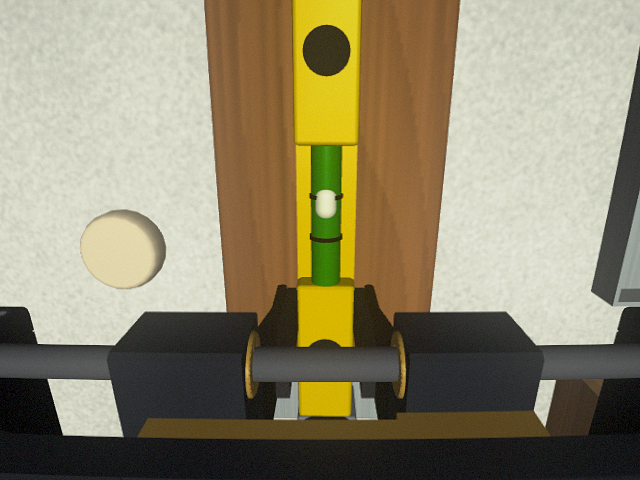

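View pics/s5.png

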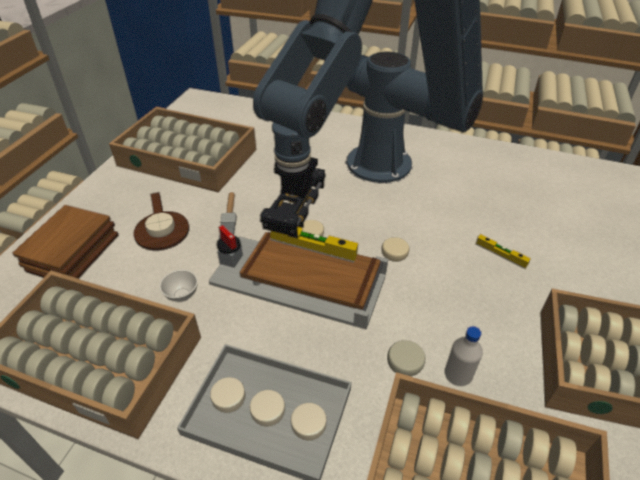

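The level hangs over the board's midline, with the board edges at about (215,·) and (450,·) and the level at x≈325 px. Lowering it now.

>>> arm_command(plan=[[[0, -0.2, -0.8], 0], [[0, -0.2, -1.6], 0], [[0, -0.2, -2.05], 0], [[0, -0.2, -2.05], 0], [[0, -0.2, -2.05], 0]])

```text
time: 8.8
position: [0.557, -0.071, 0.0839]
tool_rot: [-0.498, 0.502, -0.502, 0.498]
ft_force: [0.1, -0.1, -3.9]
grip_width: 0.0248
```

>>> arm_command(plan=[[[0, 0, -0.08], 0], [[0, 0, -0.16], 0], [[0, 0, -0.16], 0]])

```text
time: 9.1
position: [0.557, -0.0716, 0.0801]
tool_rot: [0.498, -0.502, 0.502, -0.498]
ft_force: [-0.6, 0.0, -3.3]
grip_width: 0.0246
```

>>> arm_command(plan=[[[0, 0, -0.06], 0], [[0, 0, -0.12], 0], [[0, 0, -0.12], 0]])

```text
time: 9.4
position: [0.557, -0.0716, 0.0768]
tool_rot: [0.498, -0.502, 0.502, -0.498]
ft_force: [1.0, 0.4, -2.8]
grip_width: 0.0245
```

>>> arm_command(plan=[[[0, 0, -0.06], 0], [[0, 0, -0.06], 0]])

```text
time: 9.6
position: [0.557, -0.0716, 0.0752]
tool_rot: [0.498, -0.502, 0.502, -0.498]
ft_force: [0.7, -1.8, -2.4]
grip_width: 0.0244
```

>>> arm_command(plan=[[[0, 0, -0.06], 0], [[0, 0, -0.06], 0]])

```text
time: 9.8
position: [0.557, -0.0717, 0.0738]
tool_rot: [0.498, -0.502, 0.502, -0.498]
ft_force: [0.7, -0.2, -1.4]
grip_width: 0.0246
```

>>> arm_command(plan=[[[0, 0, -0.05], 0], [[0, 0, -0.05], 0]])

```text
time: 10.0
position: [0.5573, -0.0718, 0.0732]
tool_rot: [0.498, -0.502, 0.502, -0.498]
ft_force: [-1.0, -1.1, 3.4]
grip_width: 0.0248
```

Run:
```python
from h import *
c=snap('wrist','w6');c=snap('scene','s6');print(get_obs()['ft_force'],get_obs()['position'])
cv2.imwrite('pics/s6c.png',cv2.resize(c['pixels'][200:330,190:400,::-1],None,fx=3.5,fy=3.5,interpolation=cv2.INTER_CUBIC))
```

```text
[-1.19165833 -1.25859448  3.76701376] [ 0.55726421 -0.07173063  0.07321046]
```

View pics/s6c.png

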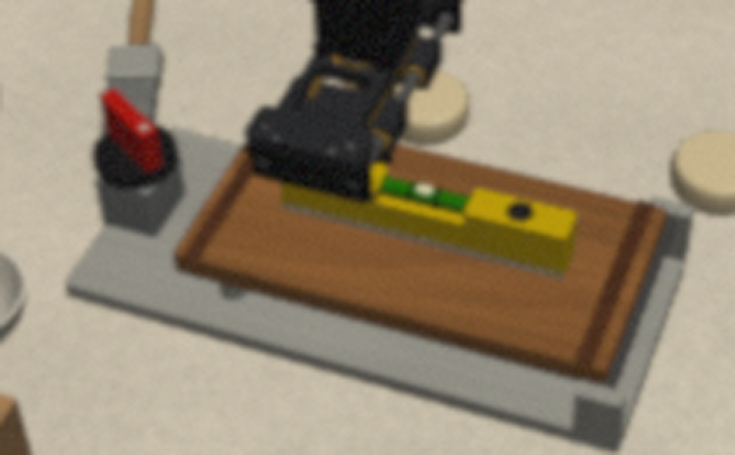

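View pics/w6.png

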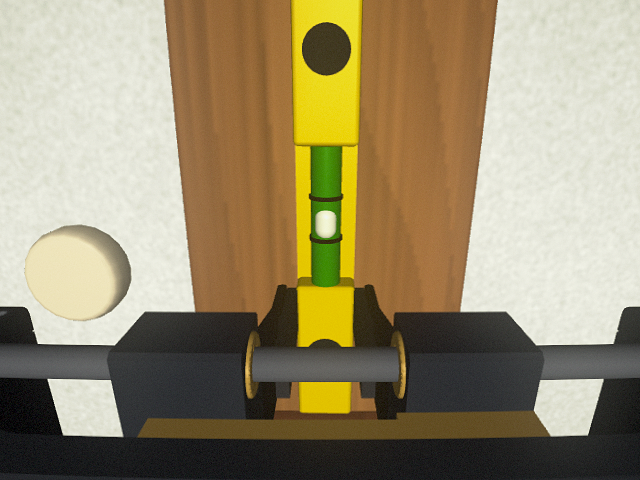

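The level rests on the board, with the force reversed to +3.7 N and the level along the midline. Releasing.

>>> arm_command(plan=[[[0, 0, 0], 0], [[0, 0, 0], 0], [[0, 0, 0], 0], [[0, 0, 0], 0], [[0, 0, 0], 0]], fingers=0.2)

```text
time: 10.6
position: [0.5567, -0.0713, 0.0723]
tool_rot: [-0.498, 0.502, -0.502, 0.498]
ft_force: [0.6, 0.1, -0.8]
grip_width: 0.0505
```

>>> arm_command(plan=[[[0, 0, 0], 0], [[0, 0, 0.6], 0], [[0, 0, 1.4], 0], [[0, 0, 2.4], 0], [[0, 0, 3], 0]])

```text
time: 11.1
position: [0.5576, -0.0717, 0.1492]
tool_rot: [0.498, -0.501, 0.503, -0.498]
ft_force: [0.1, 0.5, -0.3]
grip_width: 0.0518
```

Run:
```python
from h import *
c=snap('wrist','w7');print(get_obs()['ft_force'],get_obs()['position'])
```

```text
[ 1.15935038 -0.54363278  1.51767699] [ 0.55899167 -0.07208668  0.15117318]
```

View pics/w7.png

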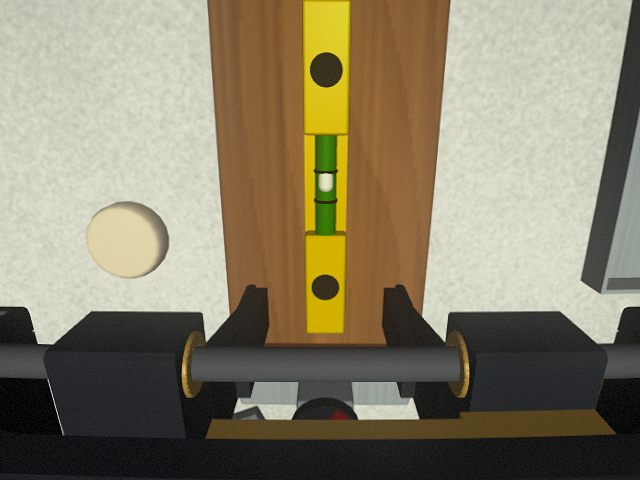

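The level lies flat on the board. Its dots are at (326,70) and (325,287) and the bubble is near (325,182), shifted toward the hinge. Next I'll measure the bubble and work out the knob turn.

```bash
cat >> h.py <<'E'
def bubble(c,z,u0,r0,r1):
    """bubble offset in m toward foot; window rows r0..r1 about vial column u0"""
    im=c['pixels'].astype(int); g=im[r0:r1,u0-2:u0+3].mean(1)
    red=g[:,0]; gr=g[:,1]; rows=np.arange(r0,r1)
    w=np.clip(red-60,0,None)*(red>0.5*red.max()); b=(rows[w>0].min()+rows[w>0].max())/2
    e=im[r0:r1,list(range(u0-9,u0-5))+list(range(u0+6,u0+10))].mean(1)
    return rows,g,b
E
python3 - <<'E'
from h import *
c=load('w7')
l=onplane(c,[[326,70],[325,287.5],[325,187]],.108);print(l.round(4),np.linalg.norm(l[0]-l[1]))
im=c['pixels']
for r in range(160,212): print(r,im[r,323:328].mean(0).astype(int),im[r,[316,317,333,334]].mean(0).astype(int))
E
```

```text
[[ 0.559   0.034   0.108 ]
 [ 0.5574 -0.0956  0.108 ]
 [ 0.5579 -0.0305  0.108 ]] 0.12959924604949563
160 [ 63 129  14] [53 96  9]
161 [ 60 128  12] [50 93  5]
162 [ 62 128   9] [51 94  8]
163 [ 60 128  12] [54 94 10]
164 [ 61 127   8] [55 96 15]
165 [ 63 129  16] [49 92  5]
166 [ 59 127   8] [52 94  9]
167 [ 60 128  11] [53 94  9]
168 [ 60 127   7] [50 93  1]
169 [ 60 129  10] [54 99 14]
170 [ 60 127  14] [49 60 11]
171 [47 48 10] [47 39 14]
172 [41 31 12] [46 37 13]
173 [147 146 115] [47 64 10]
174 [232 234 193] [49 94  9]
175 [227 231 203] [49 92  7]
176 [226 229 210] [52 93 15]
177 [226 229 199] [53 92 15]
178 [226 228 190] [52 93 11]
179 [225 227 188] [56 93 15]
180 [225 228 188] [55 94 15]
181 [225 228 189] [54 93 15]
182 [225 227 190] [52 94 16]
183 [226 228 188] [53 93 14]
184 [226 228 190] [53 93 16]
185 [226 228 189] [53 92 17]
186 [227 229 191] [49 91  7]
187 [222 224 183] [49 91  9]
188 [217 217 174] [47 90  2]
189 [203 204 163] [48 92  7]
190 [189 188 151] [49 92  8]
191 [156 158 123] [48 91  9]
192 [ 59 123  18] [47 90  7]
193 [ 55 124   3] [50 91  6]
194 [ 58 125   8] [48 91  7]
195 [ 57 124   6] [51 91 11]
196 [ 58 126   9] [51 92 11]
197 [ 59 126   8] [49 92 12]
198 [ 56 124   5] [52 94 10]
199 [ 59 127  10] [51 93  7]
200 [ 57 125   5] [45 45  7]
201 [50 50 17] [48 36 16]
202 [46 35 13] [47 36 15]
203 [49 36 13] [46 75  8]
204 [ 56 121   5] [50 95 10]
205 [ 57 126   5] [50 91 14]
206 [ 56 124   9] [51 92 11]
207 [ 57 123   4] [48 88  6]
208 [ 59 125  12] [50 91 13]
209 [ 56 124   5] [49 90  3]
210 [ 59 124   9] [48 89 10]
211 [ 57 124   5] [49 90  9]
```

>>> arm_command(plan=[[[0, -1.4, 0], -1.4], [[0, -2.8, 0], -2.8], [[0, -4.2, 0], -4.2], [[0, -5.6, 0], -5.6], [[-0.2, -7.04, 0], -6.5]])

```text
time: 11.65
position: [0.552, -0.2487, 0.1469]
tool_rot: [-0.337, 0.622, -0.622, 0.337]
ft_force: [0.7, -0.5, 0.7]
grip_width: 0.052
```

>>> arm_command(plan=[[[0, 0, 0], 0], [[0, 0, 0], 0]])

```text
time: 11.85
position: [0.5512, -0.2479, 0.1467]
tool_rot: [-0.337, 0.622, -0.621, 0.337]
ft_force: [-0.4, 1.3, -0.3]
grip_width: 0.0521
```

Run:
```python
from h import *
from scipy.spatial.transform import Rotation as R
c=snap('wrist','w8');c=snap('scene','s8');o=get_obs();print(o['position'],o['q']);M=R.from_quat(o['tool_rot']).as_matrix();print(np.degrees(np.arctan2(M[1,0],M[0,0])))
cv2.imwrite('pics/s8c.png',cv2.resize(c['pixels'][150:310,170:390,::-1],None,fx=3.5,fy=3.5,interpolation=cv2.INTER_CUBIC))
```

```text
[ 0.55135206 -0.24621879  0.14695606] [-6.05135570e-01  5.54517886e-01  1.53179512e+00  5.25213974e-04
  1.05717068e+00 -3.14893881e-02]
-122.88234332735523
```

View pics/w8.png

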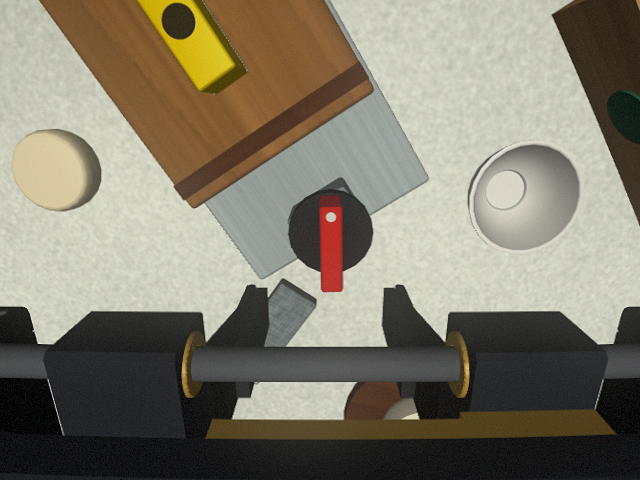

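View pics/s8c.png

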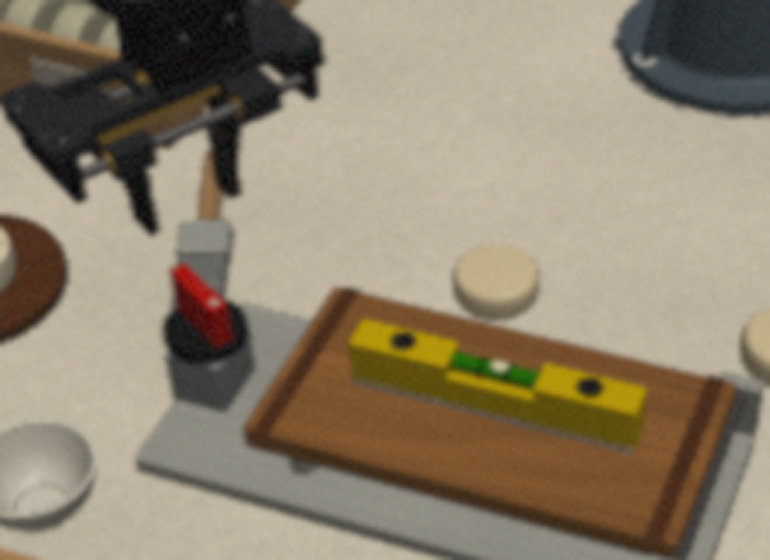

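Run:
```python
from h import *
c=load('w8')
P=onplane(c,[[331,207],[332,291]],.11);print(P,P.mean(0),np.linalg.norm(P[0]-P[1]),np.degrees(np.arctan2(*(P[0]-P[1])[[1,0]])))
print(onplane(c,[[330.5,231]],.074))
```

```text
[[ 0.57091734 -0.22454851  0.11      ]
 [ 0.54201402 -0.27055545  0.11      ]] [ 0.55646568 -0.24755198  0.11      ] 0.054332683552615085 57.861387997869976
[[ 0.55713354 -0.24615899  0.074     ]]
```

>>> arm_command(plan=[[[0.13, -0.04, -0.8], 0], [[0.13, -0.04, -1.8], 0], [[0.13, -0.04, -2.64], 0], [[0.13, -0.04, -2.64], 0], [[0.13, -0.04, -2.64], 0]])

```text
time: 12.45
position: [0.5552, -0.2472, 0.0815]
tool_rot: [-0.338, 0.621, -0.621, 0.338]
ft_force: [0.5, -0.2, 0.0]
grip_width: 0.0522
```

>>> arm_command(plan=[[[0, 0, 0], 0], [[0, 0, 0], 0], [[0, 0, 0], 0], [[0, 0, 0], 0], [[0, 0, 0], 0]], fingers=-1, force=50)

```text
time: 12.95
position: [0.5552, -0.2487, 0.0819]
tool_rot: [0.338, -0.621, 0.621, -0.338]
ft_force: [1.5, 0.9, -0.3]
grip_width: 0.0203
```

>>> arm_command(plan=[[[0, 0, 0], 0], [[0, 0, 0], 0], [[0, 0, 0], 0]])

```text
time: 13.25
position: [0.5551, -0.2485, 0.0815]
tool_rot: [-0.338, 0.621, -0.621, 0.338]
ft_force: [0.7, 0.4, 0.0]
grip_width: 0.002
```

Run:
```python
from h import *
c=snap('wrist','w9');s=snap('scene','s9');t=snap('top','t9');print(get_obs()['grip_width'],get_obs()['moment'])
f=lambda im,a,b,d,e:cv2.resize(im['pixels'][a:b,d:e,::-1],(400,300),interpolation=cv2.INTER_CUBIC)
cv2.imwrite('pics/m9.png',np.vstack([np.hstack([f(c,180,420,200,520),f(s,190,265,190,290)]),np.hstack([f(t,180,270,350,470),f(c,0,480,0,640)])]))
```

```text
0.0005790993615579727 [-0.10438259  0.08136546  0.03234969]
```

View pics/m9.png

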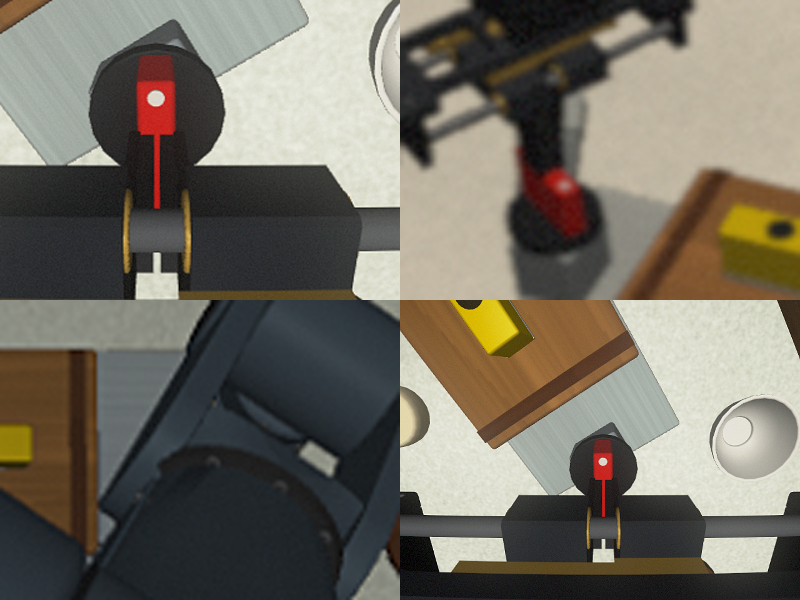

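The picture shows the fingers shut right through the bar with no contact, just as they did at the level's notch. The solid block, 33 mm above the TCP, did get gripped; the notch (22 mm) and the bar here (28.5 mm) did not. So the gripping part of the pads seems to sit higher than stated, and I'll open, go lower and close again.

>>> arm_command(plan=[[[0, 0, 0], 0], [[0, 0, 0], 0], [[0, 0, 0], 0], [[0, 0, -0.12], 0], [[0, 0, -0.22], 0]], fingers=0)

```text
time: 13.9
position: [0.5551, -0.2485, 0.0759]
tool_rot: [0.338, -0.621, 0.621, -0.338]
ft_force: [-0.3, 0.3, -0.6]
grip_width: 0.0328
```

>>> arm_command(plan=[[[0, 0, 0], 0], [[0, 0, 0], 0], [[0, 0, 0], 0], [[0, 0, 0], 0], [[0, 0, 0], 0]], fingers=-1)

```text
time: 14.4
position: [0.5551, -0.2486, 0.0761]
tool_rot: [0.338, -0.621, 0.621, -0.338]
ft_force: [-0.6, -0.0, -0.0]
grip_width: 0.0128
```

>>> arm_command(plan=[[[0, 0, 0], 0], [[0, 0, 0], 0], [[0, 0, 0], 0]])

```text
time: 14.7
position: [0.5552, -0.2486, 0.0762]
tool_rot: [0.338, -0.621, 0.621, -0.338]
ft_force: [-0.2, 0.4, 0.9]
grip_width: 0.0127
```

It now holds the bar at 12.7 mm. Turning about 44° clockwise as a first estimate.

>>> arm_command(plan=[[[0, 0, 0], -1], [[0, 0, 0], -2], [[0, 0, 0], -3], [[0, 0, 0], -4], [[0, 0, 0], -5]])

```text
time: 15.2
position: [0.5547, -0.2481, 0.0761]
tool_rot: [-0.195, 0.68, -0.68, 0.194]
ft_force: [-0.7, 1.1, 1.2]
grip_width: 0.0132
```

>>> arm_command(plan=[[[0, 0, 0], -1], [[0, 0, 0], -2], [[0, 0, 0], -3], [[0, 0, 0], -3.8], [[0, 0, 0], -3.8]])

```text
time: 15.7
position: [0.5544, -0.2477, 0.0761]
tool_rot: [-0.081, 0.703, -0.702, 0.08]
ft_force: [-1.9, 2.7, 2.7]
grip_width: 0.0127
```

Run:
```python
from h import *
from scipy.spatial.transform import Rotation as R
c=snap('wrist','w10');o=get_obs();print(o['position'],o['q'],o['grip_width'],o['moment']);M=R.from_quat(o['tool_rot']).as_matrix();print(np.degrees(np.arctan2(M[1,0],M[0,0])))
```

```text
[ 0.55447432 -0.24768262  0.07610797] [-6.04120268e-01  6.54077437e-01  1.57537201e+00  4.49998817e-04
  9.14104355e-01  7.36840753e-01] 0.013149142921215383 [0.35542766 0.38873982 0.17220224]
-166.84711645917199
```

View pics/w10.png

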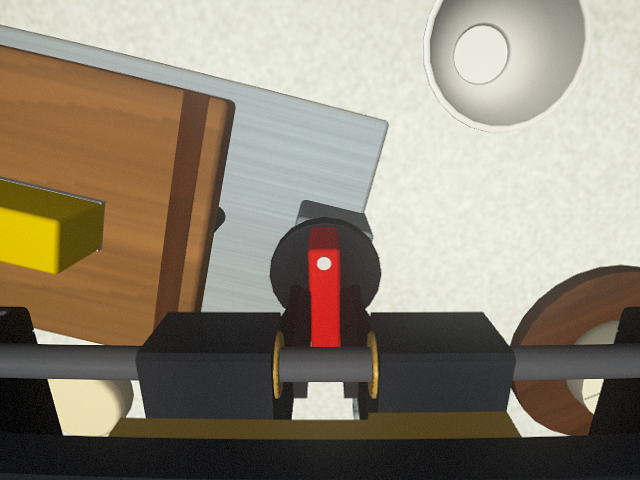

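The bar turned with the gripper; it is still between the pads, pointing along the tool at (325,290). Releasing and going to press.

>>> arm_command(plan=[[[0, 0, 0], 0], [[0, 0, 0], 0], [[0, 0, 0], 0], [[0, 0, 0.8], 0], [[0, 0, 2], 0]], fingers=0)

```text
time: 16.25
position: [0.5539, -0.248, 0.1245]
tool_rot: [-0.082, 0.704, -0.702, 0.079]
ft_force: [-0.1, -0.3, -0.1]
grip_width: 0.041
```

>>> arm_command(plan=[[[0, 0, 1], 1.5], [[0, 1, 1], 3], [[0, 2, 1], 4.5], [[0, 3, 1], 6], [[0, 4, 1], 7.5]], fingers=-1)

```text
time: 16.75
position: [0.5554, -0.1481, 0.1512]
tool_rot: [0.303, -0.638, 0.639, -0.304]
ft_force: [-0.2, 0.2, 1.2]
grip_width: 0.0115
```

>>> arm_command(plan=[[[0, 0.5, 0], 1.5], [[0, 1, 0], 3], [[0.1, 1.5, 0], 4.5], [[0.12, 2.08, 0], 6], [[0.12, 2.08, 0], 7.6]])

```text
time: 17.25
position: [0.5582, -0.0951, 0.151]
tool_rot: [-0.495, 0.504, -0.504, 0.496]
ft_force: [0.1, 0.2, 0.1]
grip_width: 0.0007
```

>>> arm_command(plan=[[[0, 0, 0], 0], [[0, 0, 0], 0]])

```text
time: 17.45
position: [0.5584, -0.0969, 0.1511]
tool_rot: [0.493, -0.507, 0.507, -0.493]
ft_force: [-0.7, -0.3, 0.4]
grip_width: 0.0005
```

Run:
```python
from h import *
from scipy.spatial.transform import Rotation as R
c=snap('wrist','w11');o=get_obs();print(o['position'],o['grip_width'],o['ft_force']);M=R.from_quat(o['tool_rot']).as_matrix();print(np.degrees(np.arctan2(M[1,0],M[0,0])))
```

```text
[ 0.5583556  -0.09693371  0.15105215] 0.0009633170230143116 [ 0.01111979  0.38068216 -0.50808591]
-91.5985445198151
```

View pics/w11.png

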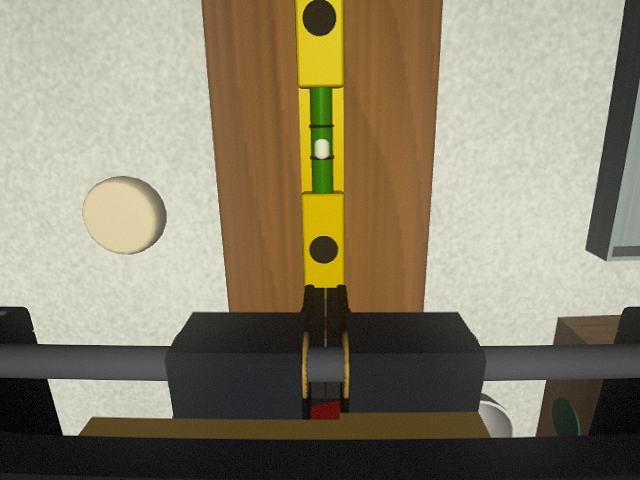

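The bubble now stands toward the foot, at about (321,149) between lines at rows 126 and 157. That is +4.4 mm unpressed and should be near 0 when pressed. I'm coming down on the near dot in small steps.

>>> arm_command(plan=[[[0, 0.04, -0.7], 0], [[0, 0.04, -1.3], 0], [[0, 0.04, -1.3], 0]], force=20)

```text
time: 17.8
position: [0.5566, -0.0954, 0.1168]
tool_rot: [-0.494, 0.508, -0.505, 0.492]
ft_force: [0.7, -0.1, -0.2]
grip_width: 0.0005
```

>>> arm_command(plan=[[[0, 0, -0.1], 0], [[0, 0, -0.2], 0]])

```text
time: 18.0
position: [0.5588, -0.096, 0.1142]
tool_rot: [0.493, -0.506, 0.507, -0.494]
ft_force: [0.9, 0.4, -0.3]
grip_width: 0.0007
```

>>> arm_command(plan=[[[0, 0, -0.08], 0], [[0, 0, -0.08], 0]])

```text
time: 18.2
position: [0.5582, -0.0956, 0.1117]
tool_rot: [0.494, -0.506, 0.506, -0.494]
ft_force: [-0.4, -0.8, 0.3]
grip_width: 0.0006
```

>>> arm_command(plan=[[[0, 0, -0.08], 0], [[0, 0, -0.08], 0]])

```text
time: 18.4
position: [0.5581, -0.0955, 0.1095]
tool_rot: [-0.494, 0.506, -0.506, 0.494]
ft_force: [-0.5, 0.2, -0.2]
grip_width: 0.0006
```

>>> arm_command(plan=[[[0, 0, -0.06], 0], [[0, 0, -0.06], 0]])

```text
time: 18.6
position: [0.558, -0.0955, 0.1079]
tool_rot: [-0.494, 0.506, -0.506, 0.494]
ft_force: [-0.7, 0.9, 0.1]
grip_width: 0.0007
```

>>> arm_command(plan=[[[0, 0, -0.06], 0], [[0, 0, -0.06], 0]])

```text
time: 18.8
position: [0.558, -0.0955, 0.1064]
tool_rot: [-0.494, 0.506, -0.506, 0.494]
ft_force: [-0.3, 0.2, 0.0]
grip_width: 0.0007
```

>>> arm_command(plan=[[[0, 0, -0.06], 0], [[0, 0, -0.06], 0]])

```text
time: 19.0
position: [0.558, -0.0955, 0.1049]
tool_rot: [-0.494, 0.506, -0.506, 0.494]
ft_force: [0.3, 1.2, 0.3]
grip_width: 0.0003
```

>>> arm_command(plan=[[[0, 0, -0.06], 0], [[0, 0, -0.06], 0]])

```text
time: 19.2
position: [0.558, -0.0955, 0.1034]
tool_rot: [-0.494, 0.506, -0.506, 0.494]
ft_force: [0.2, 0.3, 0.2]
grip_width: 0.0008
```

Run:
```python
from h import *
c=snap('wrist','w12');s=snap('scene','s12');o=get_obs();print(o['position'],o['ft_force'])
cv2.imwrite('pics/s12c.png',cv2.resize(s['pixels'][200:310,220:400,::-1],None,fx=4,fy=4,interpolation=cv2.INTER_CUBIC))
```

```text
[ 0.55808286 -0.09550587  0.10349469] [-0.75357638 -0.4029386  -0.64742717]
```

View pics/w12.png

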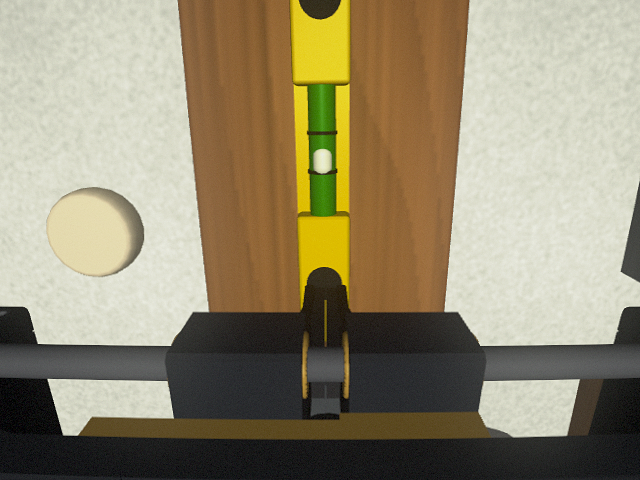

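View pics/s12c.png

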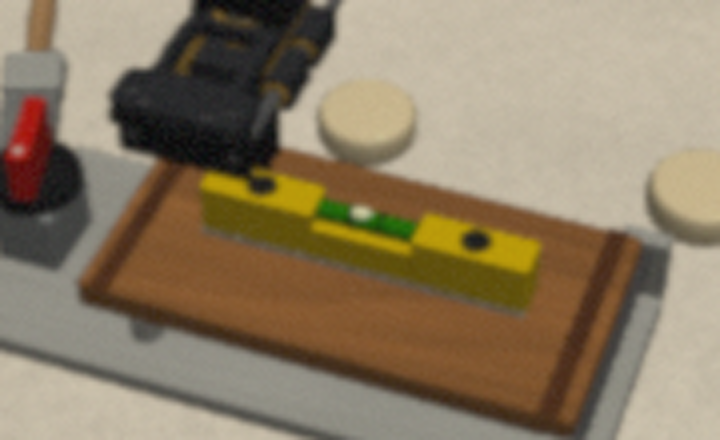

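>>> arm_command(plan=[[[0, 0, -0.06], 0], [[0, 0, -0.06], 0]])

```text
time: 19.5
position: [0.558, -0.0955, 0.1019]
tool_rot: [-0.494, 0.506, -0.506, 0.494]
ft_force: [-1.1, 0.9, 0.1]
grip_width: 0.0006
```

>>> arm_command(plan=[[[0, 0, -0.06], 0], [[0, 0, -0.06], 0]])

```text
time: 19.7
position: [0.558, -0.0955, 0.1004]
tool_rot: [-0.494, 0.506, -0.506, 0.494]
ft_force: [0.2, -0.5, 0.3]
grip_width: 0.0004
```

>>> arm_command(plan=[[[0, 0, -0.06], 0], [[0, 0, -0.06], 0]])

```text
time: 19.9
position: [0.558, -0.0955, 0.0989]
tool_rot: [-0.494, 0.506, -0.506, 0.494]
ft_force: [0.6, -0.1, 0.5]
grip_width: 0.0005
```

>>> arm_command(plan=[[[0, 0, -0.06], 0], [[0, 0, -0.06], 0]])

```text
time: 20.1
position: [0.558, -0.0954, 0.0973]
tool_rot: [-0.494, 0.506, -0.506, 0.494]
ft_force: [-0.1, 1.2, 0.6]
grip_width: 0.0004
```

>>> arm_command(plan=[[[0, 0, -0.06], 0], [[0, 0, -0.12], 0]])

```text
time: 20.3
position: [0.5582, -0.0955, 0.0945]
tool_rot: [0.494, -0.506, 0.506, -0.494]
ft_force: [-0.5, -0.7, 0.5]
grip_width: 0.0002
```

>>> arm_command(plan=[[[0, 0, -0.06], 0], [[0, 0, -0.12], 0]])

```text
time: 20.5
position: [0.5581, -0.0955, 0.0914]
tool_rot: [-0.494, 0.506, -0.506, 0.494]
ft_force: [-0.8, -0.7, 0.2]
grip_width: 0.0007
```

Run:
```python
from h import *
c=snap('wrist','w13');s=snap('scene','s13');o=get_obs();print(o['position'],o['ft_force'])
cv2.imwrite('pics/w13c.png',cv2.resize(c['pixels'][100:430,230:420,::-1],None,fx=1.7,fy=1.7,interpolation=cv2.INTER_CUBIC))
cv2.imwrite('pics/s13c.png',cv2.resize(s['pixels'][200:310,220:400,::-1],None,fx=4,fy=4,interpolation=cv2.INTER_CUBIC))
```

```text
[ 0.55790984 -0.09546355  0.09128048] [ 1.26861664 -0.83014227 -0.82705649]
```

View pics/w13c.png

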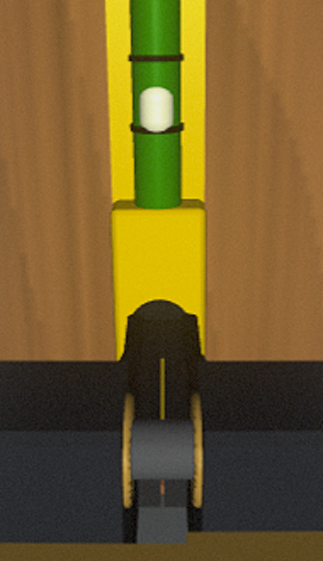

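View pics/s13c.png

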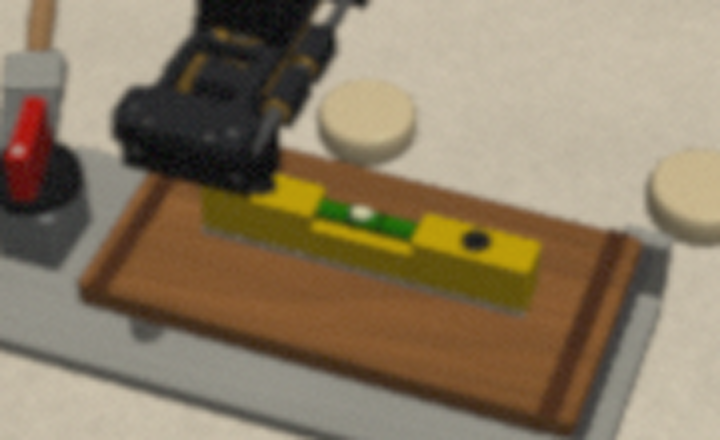

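The fingertips still feel nothing and the picture shows them passing into the block, consistent with the earlier grips: contact only begins roughly 30 mm above the TCP. I'm continuing down slowly, watching the force.

>>> arm_command(plan=[[[0, 0, -0.06], 0], [[0, 0, -0.12], 0]])

```text
time: 20.8
position: [0.5582, -0.0956, 0.0885]
tool_rot: [0.494, -0.506, 0.506, -0.494]
ft_force: [0.3, 0.3, 0.3]
grip_width: 0.0004
```

>>> arm_command(plan=[[[0, 0, -0.06], 0], [[0, 0, -0.12], 0]])

```text
time: 21.0
position: [0.5581, -0.0955, 0.0854]
tool_rot: [-0.494, 0.506, -0.506, 0.494]
ft_force: [0.4, 0.8, 0.0]
grip_width: 0.0004
```

>>> arm_command(plan=[[[0, 0, -0.06], 0], [[0, 0, -0.06], 0]])

```text
time: 21.2
position: [0.5579, -0.0955, 0.0838]
tool_rot: [-0.494, 0.506, -0.506, 0.494]
ft_force: [-1.0, -0.3, 0.2]
grip_width: 0.0004
```

>>> arm_command(plan=[[[0, 0, -0.06], 0], [[0, 0, -0.06], 0]])

```text
time: 21.4
position: [0.558, -0.0954, 0.0824]
tool_rot: [-0.494, 0.506, -0.506, 0.494]
ft_force: [-0.2, -1.1, -0.5]
grip_width: 0.0005
```

>>> arm_command(plan=[[[0, 0, -0.04], 0], [[0, 0, -0.04], 0]])

```text
time: 21.6
position: [0.558, -0.0955, 0.0815]
tool_rot: [-0.494, 0.506, -0.506, 0.494]
ft_force: [-1.0, -0.4, -1.0]
grip_width: 0.0006
```

>>> arm_command(plan=[[[0, 0, -0.04], 0], [[0, 0, -0.04], 0]])

```text
time: 21.8
position: [0.5583, -0.0956, 0.0808]
tool_rot: [0.494, -0.506, 0.506, -0.494]
ft_force: [-1.0, -0.7, 3.1]
grip_width: 0.0006
```

>>> arm_command(plan=[[[0, 0, -0.04], 0], [[0, 0, -0.04], 0]])

```text
time: 22.0
position: [0.5583, -0.0959, 0.0798]
tool_rot: [0.494, -0.506, 0.506, -0.494]
ft_force: [-0.8, -2.0, 3.9]
grip_width: 0.0003
```

>>> arm_command(plan=[[[0, 0, -0.04], 0], [[0, 0, -0.04], 0]])

```text
time: 22.2
position: [0.5583, -0.0961, 0.0789]
tool_rot: [0.494, -0.506, 0.507, -0.494]
ft_force: [-1.7, -2.3, 4.8]
grip_width: 0.0008
```

>>> arm_command(plan=[[[0, 0, -0.04], 0], [[0, 0, -0.04], 0]])

```text
time: 22.4
position: [0.5585, -0.0962, 0.0787]
tool_rot: [0.494, -0.506, 0.507, -0.494]
ft_force: [-2.5, -1.1, 10.0]
grip_width: 0.0003
```

>>> arm_command(plan=[[[0, 0, -0.04], 0], [[0, 0, -0.04], 0]])

```text
time: 22.6
position: [0.5587, -0.0962, 0.0785]
tool_rot: [0.494, -0.505, 0.507, -0.494]
ft_force: [-2.6, -2.7, 14.4]
grip_width: 0.0005
```

Contact came at z=0.081, with the board bottoming at 0.0787. The force is now 14 N, mid-range. I'll let the bubble settle and look.

>>> arm_command(plan=[[[0, 0, 0], 0], [[0, 0, 0], 0], [[0, 0, 0], 0], [[0, 0, 0], 0], [[0, 0, 0], 0]])

```text
time: 23.1
position: [0.5587, -0.0962, 0.0785]
tool_rot: [0.494, -0.505, 0.507, -0.494]
ft_force: [-4.0, -1.8, 15.0]
grip_width: 0.0007
```

>>> arm_command(plan=[[[0, 0, 0], 0], [[0, 0, 0], 0], [[0, 0, 0], 0], [[0, 0, 0], 0], [[0, 0, 0], 0]])

```text
time: 23.6
position: [0.5587, -0.0962, 0.0785]
tool_rot: [0.494, -0.505, 0.507, -0.494]
ft_force: [-3.1, -1.8, 14.3]
grip_width: 0.0003
```

Run:
```python
from h import *
c=snap('wrist','w14');s=snap('scene','s14');o=get_obs();print(o['position'],o['ft_force'])
cv2.imwrite('pics/w14c.png',cv2.resize(c['pixels'][100:430,230:420,::-1],None,fx=1.7,fy=1.7,interpolation=cv2.INTER_CUBIC))
im=c['pixels']
for r in range(115,190): print(r,im[r,321:326].mean(0).astype(int),im[r,[311,312,335,336]].mean(0).astype(int))
```

```text
[ 0.55867657 -0.09623233  0.07850711] [-2.87300131 -2.01032649 14.09658883]
115 [ 68 142  18] [ 85 118  12]
116 [ 67 142  16] [ 86 118  13]
117 [ 67 141  12] [ 86 118  10]
118 [ 68 141  17] [ 86 118  13]
119 [ 69 142  19] [ 85 119   8]
120 [ 68 142  22] [ 83 117   3]
121 [ 68 140  14] [ 83 118  18]
122 [ 68 142  20] [ 84 119  10]
123 [ 69 141  16] [ 86 119  16]
124 [ 67 141  20] [ 84 117  13]
125 [ 66 140  15] [ 86 118  15]
126 [ 69 141  19] [ 85 118  10]
127 [ 67 141  14] [ 86 119  12]
128 [ 66 141  16] [ 84 118  12]
129 [ 68 141  15] [ 83 116   6]
130 [ 68 143  20] [ 84 118  15]
131 [ 68 142  22] [ 86 119  13]
132 [ 68 143  20] [ 71 110  14]
133 [ 64 125  19] [51 77  8]
134 [58 75 25] [50 51 16]
135 [54 44 22] [50 42 15]
136 [54 46 21] [48 40  9]
137 [53 41 27] [75 67 12]
138 [ 63 128  15] [ 83 111  18]
139 [ 67 143  15] [ 85 119  16]
140 [ 65 139  15] [ 84 117  16]
141 [ 54 134   5] [ 85 117  17]
142 [187 203 147] [ 84 116  12]
143 [228 227 187] [ 81 114  12]
144 [231 232 193] [ 85 115  17]
145 [234 236 197] [ 98 121  44]
146 [234 237 202] [117 129  62]
147 [235 238 209] [128 138 
[... 612 characters left out ...]

167 [220 221 178] [ 92 113  42]
168 [213 215 171] [ 77 109  23]
169 [201 202 161] [ 72 108  12]
170 [186 184 149] [ 71 107  12]
171 [144 160 109] [ 74 109  18]
172 [ 67 136  28] [ 71 109  10]
173 [ 62 137  10] [ 74 110  12]
174 [ 64 138  16] [ 74 110  15]
175 [ 66 138  16] [60 99 13]
176 [ 64 138  16] [55 96 10]
177 [ 64 139  16] [53 82  9]
178 [ 65 146  10] [52 68 12]
179 [54 50 20] [51 44 16]
180 [53 44 21] [48 38 12]
181 [52 44 20] [60 52 17]
182 [51 39 17] [68 75 13]
183 [ 60 114  15] [ 72 110  10]
184 [ 64 140   9] [ 71 109   6]
185 [ 65 139  13] [ 73 109  14]
186 [ 65 137  13] [ 72 108  10]
187 [ 65 138  13] [ 72 109  10]
188 [ 63 138  13] [ 71 109   7]
189 [ 63 137   9] [ 64 103  12]
```

View pics/w14c.png

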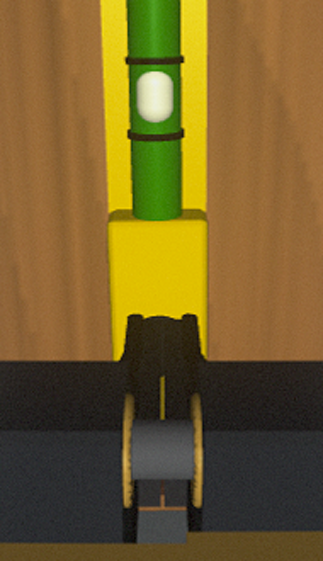

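The bubble is at rows 142–171 between lines at 136 and 181, i.e. about 0.6 mm off centre toward the hinge, well inside them. I'll check once more that it has settled, including in the scene view.

>>> arm_command(plan=[[[0, 0, 0], 0], [[0, 0, 0], 0], [[0, 0, 0], 0], [[0, 0, 0], 0], [[0, 0, 0], 0]])

```text
time: 24.2
position: [0.5587, -0.0962, 0.0785]
tool_rot: [0.494, -0.505, 0.507, -0.494]
ft_force: [-3.8, -2.1, 14.7]
grip_width: 0.0001
```

Run:
```python
from h import *
c=snap('wrist','w15');s=snap('scene','s15');o=get_obs();print(o['time'],o['position'],o['ft_force'])
g=c['pixels'][100:200,321:326].mean(1); b=100+np.where(g[:,0]>130)[0]; d=100+np.where((g[:,1]<80))[0];print(b.min(),b.max(),d)
cv2.imwrite('pics/s15c.png',cv2.resize(s['pixels'][180:340,170:400,::-1],None,fx=3.4,fy=3.4,interpolation=cv2.INTER_CUBIC))
```

```text
24.3 [ 0.55870631 -0.09621781  0.07851356] [-2.98180452 -2.30724774 14.06332856]
142 171 [134 135 136 137 179 180 181 182]
```

View pics/s15c.png

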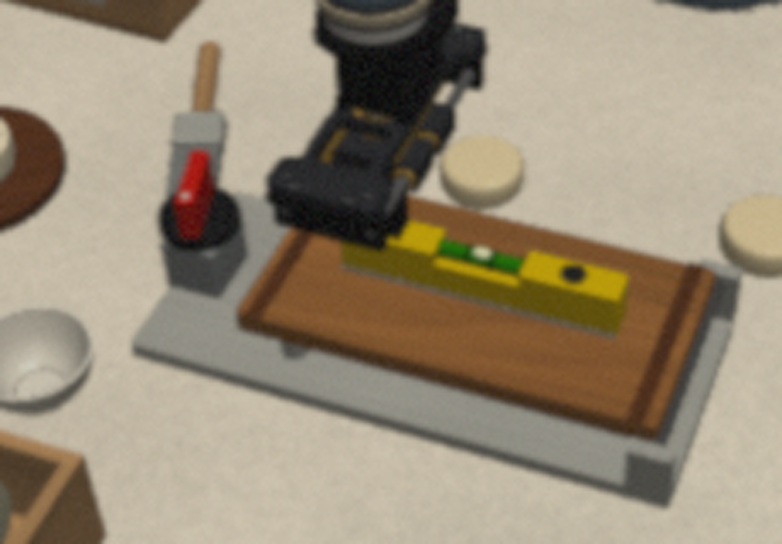

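The bubble is steady and the press holds at 14 N, with the level flat on the board's midline. Handing in.

```bash
python3 -c "
from h import *
print(hand_in()); o=get_obs(); print(o['time'],o['ft_force'],o['position'])"
```

```text
the job is handed in; nothing more can be done
None
the job is handed in; nothing more can be done
```

I laid the larger yellow level along the middle of the board and let go. I then turned the red knob about 44° clockwise and pressed the level down with shut fingers on the dot nearer the foot. I handed in at 24.3 s, still pressing; it reports no verdict.

**Last checks:**
- **Press:** it held steady at about 14 N downward, with about 4 N sideways from friction. The force rose steeply past TCP z = 0.0787 m, so I take the board to be fully down on its foot; I could not measure that directly.
- **Bubble:** it stood between its lines, unchanged over the last 0.5 s. It was about 0.6 mm off centre toward the hinge.
- **Level and bystanders:** the level lay on the board's midline. Nothing near the stand looked moved in the last scene view, though I did not measure the bystanders.

**What disagreed:**
- **First grips missed:** the fingers shut without any contact at the level's notch and on my first try at the knob bar. I gripped the level's solid half instead, and took the bar 5–6 mm lower.
- **Finger contact sits higher than stated:** it only began about 27–30 mm above the reported TCP. In the last pose the fingertips therefore appear sunk into the level's block, and the pressing contact is higher up the fingers.
- **Camera difference:** the scene and top cameras placed the board 4–7 mm apart, which did not matter within the allowed placing range.

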